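# Unlock and park the squeeze-tab cap of a transmitter's service port

### The arm

A 6-joint arm with a two-finger parallel gripper is mounted at the origin on a cart in front of the work surface, level with it; the furniture and walls round the work are solid. World frame = base frame: x ahead of the robot, y to its left, z up, the work surface at z = 0. Lengths are in m, angles in rad, forces in N, time in s.
With the tool pointing down it reaches from about 0.225 to 0.875 m from the base axis. Payload 3.4 kg.
Tool frame: the origin (TCP) lies midway between the tips of the shut fingers; the grasp point (between the pads) lies 19 mm behind it; z points along the fingers, y is the line along which they close (so a half turn about z gives the same grasp; the last joint's range is limited). The gripper opens to 85 mm and grips with 20 to 120 N. Pads are 22 mm wide; open, the fingers measure 114 mm over their backs; the gripper's body (76 mm by 85 mm) begins 54 mm behind the grasp point. The pads swing forward as they close: fully open they stand 13 mm farther back than shut.
Start: joints at [1.034, 0.276, 1.505, -0, 1.361, -0.121], TCP at [0.232, 0.526, 0.231] pointing down, gripper open.
Joint ranges: [-2.89, 2.89], [-0.75, 2.08], [0.22, 2.7], [-1.18, 4.32], [0.11, 2.71], [-2.7, 2.7]. Speed limits (rad/s): [2.57, 2.57, 3.14, 3.14, 3.14, 3.14].

### API

Orientations are given as a unit quaternion [x, y, z, w].
In Python, from workcell import env gives the robot as it stands.
- The arm moves only by the tool arm_command, never from a script. Its argument "increments" is a list of rows, each an object with "slide": the shift along the tool's x, y, z in units of 0.25 m (1.0 is 0.25 m), a list of three; "dr": the turn, a rotation vector about the tool's x, y, z in units of 30 degrees (1.0 is 30 degrees), a list of three. A call has 1 to 5 rows; each row is the pose to reach, as a shift and turn from the pose commanded when the call began, along the tool's axes at that moment; what a row does not reach only later rows make up. A row lasts 1/10 s, in which the tool goes at most 50 mm and 8.59 degrees, less where a joint would pass 70% of its speed; a pose out of reach is approached as far as the arm can. A call with a number of a shift or a turn outside -1 to 1 is refused whole. A call with a gripper value outside its range is refused whole. "hand" is the gripper's target within -1 to 1 (fully open at 1, half-way at 0, shut at -1), set as the call begins (left out, the last holds). The fingers move at their own pace and stop on an object; "grip_force" is the grip in N (left out, the last holds). Time passes only in rows, so rows that repeat a pose let the fingers close. It gives the time, the measured TCP pose, the force, the opening and the grip force at its end, in the units of the state.
- env.get_obs(): the state, without advancing time (a new reading comes with each control period).
- env.capture(name): name is "scene" or "top" or "wrist"; returns the picture (480x640x3 uint8, red, green, blue); there is no depth.
- env.camera_info(name): a dict with "camera_matrix" (3x3 intrinsics, pixels), "R" (3x3) and "t" (3): a world point X has camera coordinates R X + t. Camera axes: x right, y down, z forward; pixel columns grow to the right and rows downward; lengths in m; the calibration is good to about 2 mm. A picture is of the moment at which its call begins: read the wrist's pose just before it. camera_info takes no time and is no camera call; for the wrist camera it gives the pose at the moment of the call.
- env.close_job(): hands the job in; it is judged then, once.
Trained networks look in the newest picture that a camera, given by its name, has taken for a name from the list of things; names that differ only in an ending like _2 or _b are one class to them, and where a whole thing is asked for, a point or a joint stands for the part that bears it (a point fixed in the world has none). Each returns a list of dicts, best first, with "confidence" (0 to 1); they miss things now and then, are a little off and sometimes report something else, mostly with a low value. They report only what shows in the picture. A call takes as long as a camera call. They do not tell look-alikes from the thing itself.
- env.look_for(camera, query): "at" ([x, y, z] in m, in the coordinates of the camera as it stood for that picture, good to about 4 mm: the middle of the surface that is visible of it).
- env.silhouettes(camera, query): "region" (480x640 bool, what is visible of it).
The state is a dict: "t": time; "qpos": joint angles; "qd": joint speeds; "joint_torque": joint torques, N m; "eef_pos": TCP position; "eef_rot": TCP orientation; "force": force on the tool from outside, world axes, zero at the start; "torque": the same for the moment, N m; "finger_gap": opening from 0.0 (shut) to 1.0 (fully open); "grip_force": force on a finger pad.
Only numpy, scipy, OpenCV 4.12 (cv2) and the standard library are available. Lean on these libraries where they do the work, as an engineer would, in place of code of your own. Each camera call takes 0.05 s, during which the arm holds its last target. There are 200 camera calls.

### The job

Open the service port on top of the upright transmitter: pinch the two side tabs of its black cap together and, keeping them pinched, turn the cap anticlockwise as seen from above until you feel its end stop, without forcing it, then lift it straight off. Park the cap upright and fully down on the aluminium post, set down gently, let go of it, and leave the other things on the bench where they are.

Things in the scene. Friction and masses are not known exactly. Their poses are not given: they have to be found in the camera images.
- transmitter: Upright level transmitter, grey body with a yellow band and a pale lid 87 mm across, its 160 mm flange bolted to the bench: it cannot move. Origin under its centre, z up. Its service port on the lid is closed by the black cap.
- port (a point): Centre of the port in the plane of the lid, 180 mm above the bench, z up. Locked, the cap has this point's position and yaw. The cap turns only anticlockwise from above, against less than 0.15 N m of rubbing; more means the end stop. The port breaks if the cap bears on its parts with 75 N in all: stay under 0.5 N m of turning and 15 N of pull or push.
- locking_ring (a point): Centre of the aluminium ring round the port, at its top, 9 mm above the lid; inner diameter 53 mm, outer 64 mm, on a foot of 73 mm diameter. Two 14 mm wide slots at the port's +y and -y catch the tongues of the cap's tabs, so the cap cannot turn while its tabs are out. Keep fingertips above the ring.
- neck_top (a point): Top of the brass neck hidden under the cap, 24 mm diameter, 21 mm high, with two bayonet wings and two end stops. It is clocked differently in every unit: the stop comes after 30 to 75 degrees of turn, and only in the last few degrees before it do the cap's lugs clear the wings. A sprung seal on it pushes the cap up (8 N when down, 2 N when 3 mm up), so the free cap rises a little by itself.
- cap: Black plastic cap, body 45 mm in diameter, 40 mm high, 115 to 190 g with its tabs. Origin on its axis in the lid's plane when locked (its lowest points, the tab tongues, are 4.5 mm above the origin); z up, tabs at its +y and -y. Open below: two lugs at +x and -x leave 27 mm between them, 11 to 15 mm above the origin; the bore's ceiling is 26 mm above the origin.
- pinch (a point): Point on the cap's axis, 32 mm above its origin, at the height to pinch the tabs, axes as the cap's. 20 to 30 N of grip holds both tabs in and the cap firmly; more than about 60 N cracks a tab.
- tab_a (a joint): How far the tab at the cap's +y is pushed in: 0 out (locked), 0.005 m fully in. Each tab has a flat ribbed face 20 mm wide, 12 to 42 mm above the cap's origin; 58 mm across both when out, 48 mm when fully in. Sprung: 3 N to start, 9 N fully in. The tongue at its foot, reaching 30 mm from the axis, leaves its slot when the tab is in by 4 mm or more.
- tab_b (a joint): The same for the tab at the cap's -y.
- post_top (a point): Centre of the flat top of the fixed aluminium parking post, 72 mm above the bench. Its pin is 22 mm in diameter over the upper 32 mm, top edge bevelled 3 mm; below it is 33 mm wide, on a foot of 64 mm diameter. The cap goes over the pin at any yaw; fully down, the bore's ceiling rests on the top, the cap's origin 26 mm below this point.
- display: Black octagonal display module, 79 mm across, 20 mm high, lying loose; bystander. Origin under its centre.
- tape: Roll of insulating tape lying flat, 68 mm across, 18 mm high, loose; bystander. Origin under its centre.
- spanner: Steel combination spanner 152 mm long, 7 mm high, loose; bystander. Origin under its centre.
- probe_housing: Grey bell-shaped probe housing with a cable stub, 74 mm across, 130 mm high, standing loose; bystander. Origin under its centre.
Mind the look-alikes: they are no part of the job. Of the things like the cap, leave any that is pink or yellow; of the rest the larger one is meant.

How it is judged:
On the way, in this order (a step that is already met when the one before it is completed fails the run):
1. with both tabs pinched in, the cap still down on the port has been turned by more than 23 degrees (value of joint each of tab_a, tab_b above 0.0035 m and angle between the x axis of cap and the x axis of port, either way round above 0.4 rad and z of cap in the frame of port below 0.006 m and horizontal distance between cap and port below 0.004 m), for 0.05 s.
2. the cap is lifted clear of the port (z of cap in the frame of port above 0.03 m), for 0.05 s.
At the end, for the whole second after the job is handed in: the cap sits upright (within 6 degrees) and fully down on the parking post, its axis within 4 mm of the post's and its height within 2.5 mm of resting, both tabs sprung out, released and at rest (horizontal distance between cap and post_top below 0.004 m and z of cap in the frame of post_top between -0.0285 and -0.0235 m and angle between cap's own z axis and vertical below 0.1 rad and value of joint each of tab_a, tab_b below 0.001 m and linear speed of cap below 0.02 m/s); the robot touches nothing.
It fails at once if the port is forced: the cap bears on its stops, wings, ring and seal with more than 75 N in all (contact force between cap and transmitter above 75 N).
It fails at once if the tabs are crushed (more than 130 N from both fingers together) (contact force between the fingers and cap above 130 N).
It fails at once if the cap is slammed onto the post (more than 30 N) (contact force between cap and post above 30 N).
It fails at once if a bystander is shifted by more than 20 mm (distance of any of display, tape, spanner, probe_housing from where it was at the start of the episode above 0.02 m).
It also fails if it takes over 72 s, if anything falls off the work surface, if the arm or the gripper's body presses on something with over 40 N, if the wrist force passes 120 N, or if a joint passes its speed limit or range.

## Working session

There is one attempt and no reset: what is moved stays moved. The work goes in short steps, Python scripts to look and compute and a tool call to move; the robot and the scene stay as the last step left them, time stands still between calls to the robot, and variables do not carry over. Pictures are saved under pics/ and viewed, at most 12 in all, crops included, and the job is handed in when it is done.

Besides the shell and the picture viewer there is one more tool, called by a JSON object that holds its "name" and its "arguments", one argument or row to a line. arm_command: Moves the arm, as the interface text tells. Shifts and turns lie within -1 to 1; 1 stands for 0.25 m of shift or 30 degrees of turn. Its arguments: {"type":"object","properties":{"increments":{"type":"array","items":{"type":"object","properties":{"slide":{"type":"array","items":{"type":"number"}},"dr":{"type":"array","items":{"type":"number"}}}}},"hand":{"type":"number"},"grip_force":{"type":"number"}},"required":["increments"]}

```bash
mkdir -p pics && cat > h.py <<'E'
import numpy as np, cv2
from workcell import env
from scipy.spatial.transform import Rotation as Rn
def snap(cam,name=None):
    info=env.camera_info(cam); im=env.capture(cam)
    if name: cv2.imwrite(f'pics/{name}.png',im[:,:,::-1])
    return im,info
def w(info,p): return np.array(info['R']).T@(np.array(p)-np.array(info['t']))
def px(info,X):
    c=np.array(info['R'])@np.array(X)+np.array(info['t']); u=np.array(info['camera_matrix'])@c; return u[:2]/u[2]
def ray(info,uv,z):
    d=np.array(info['R']).T@np.linalg.inv(info['camera_matrix'])@np.array([uv[0],uv[1],1.]); C=-np.array(info['R']).T@np.array(info['t'])
    return C+d*(z-C[2])/d[2]
E
python3 - <<'E'
from h import *
o=env.get_obs(); print({k:np.round(v,3) for k,v in o.items()})
ims=[]
for c in ['scene','top']:
    im,i=snap(c,c+'0'); ims.append(im)
    for q in ['cap','transmitter','post_top','locking_ring','probe_housing','display','tape','spanner']:
        for d in env.look_for(c,q)[:4]:
            print(c,q,round(d['confidence'],2),np.round(w(i,d['at']),3),np.round(px(i,w(i,d['at']))))
E
```

```text
{'t': np.float64(0.0), 'qpos': array([ 1.034,  0.277,  1.506,  0.   ,  1.361, -0.121]), 'qd': array([-0.   , -0.   ,  0.   ,  0.   , -0.001,  0.001]), 'joint_torque': array([-1.0000e-03, -4.1679e+01, -2.4580e+01, -0.0000e+00,  1.1000e-02,
        0.0000e+00]), 'eef_pos': array([0.232, 0.526, 0.23 ]), 'eef_rot': array([ 0.206,  0.978, -0.001, -0.   ]), 'force': array([-0.194,  0.16 , -0.434]), 'torque': array([-0.024,  0.032,  0.012]), 'grip_force': np.float64(0.0), 'finger_gap': np.float64(0.996)}
scene cap 0.56 [0.485 0.099 0.222] [288. 194.]
scene cap 0.53 [0.428 0.315 0.029] [241. 216.]
scene cap 0.47 [ 0.366 -0.052  0.025] [273. 308.]
scene transmitter 0.86 [0.469 0.078 0.023] [288. 262.]
scene post_top 0.67 [ 0.499 -0.129  0.013] [337. 313.]
scene post_top 0.47 [ 0.458 -0.384  0.055] [386. 395.]
scene locking_ring 0.74 [0.467 0.084 0.023] [286. 261.]
scene probe_housing 0.95 [ 0.457 -0.382  0.057] [385. 394.]
scene display 0.84 [ 0.606 -0.311  0.016] [420. 350.]
scene tape 0.8 [0.649 0.254 0.017] [317. 210.]
scene tape 0.64 [0.469 0.085 0.021] [287. 261.]
scene spanner 0.65 [0.515 0.337 0.01 ] [265. 209.]
top cap 0.96 [0.427 0.322 0.036] [195. 298.]
top cap 0.76 [ 0.366 -0.037  0.022] [348. 318.]
top cap 0.73 [0.591 0.362 0.025] [180. 233.]
top cap 0.64 [0.484 0.107 0.217] [278. 255.]
top transmitter 0.95 [0.463 0.096 0.022] [290. 280.]
top post_top 0.78 [ 0.499 -0.117  0.011] [378. 263.]
top locking_ring 0.88 [0.464 0.099 0.019] [289. 280.]
top probe_housing 0.64 [ 0.468 -0.352  0.067] [481. 267.]
top display 0.72 [ 0.606 -0.305  0.019] [452. 217.]
top tape 0.75 [0.649 0.266 0.02 ] [220. 209.]
top spanner 0.81 [0.512 0.304 0.009] [206. 265.]
```

```bash
ls pics
```

```text
scene0.png
top0.png
```

View pics/scene0.png

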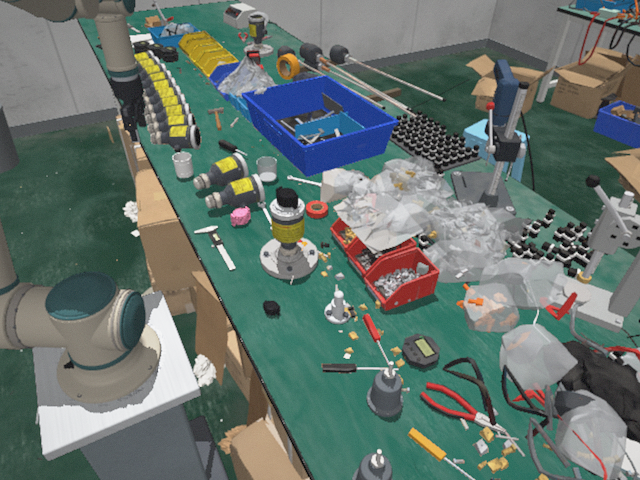

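View pics/top0.png

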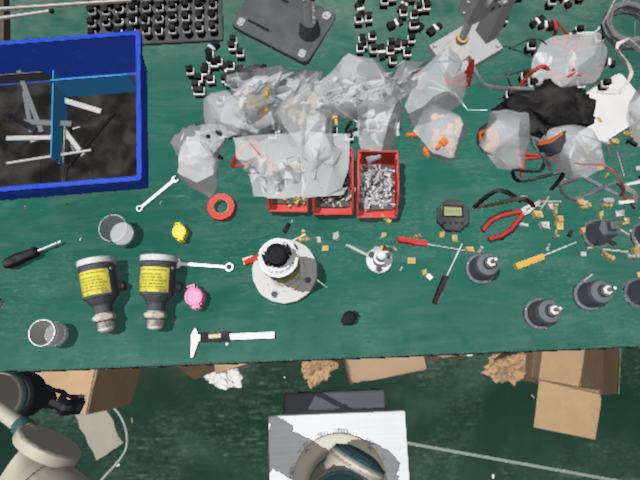

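The pictures show four things like the cap: pink at top (195,298), yellow at top (180,233), small black at top (348,318), and black on the transmitter lid at top (278,255), scene (288,194). The one on the transmitter fits, being black and the larger of the two that are neither pink nor yellow. The parking post is at top (378,263), scene (337,300).

I'll confirm this with a crop from the wrist camera as I approach.

{"name": "arm_command", "arguments": {
  "increments": [
    {"slide":[-0.16,-0.11,-0.12],"dr":[0,0,0]},
    {"slide":[-0.32,-0.22,-0.24],"dr":[0,0,0]},
    {"slide":[-0.48,-0.33,-0.36],"dr":[0,0,0]},
    {"slide":[-0.64,-0.44,-0.48],"dr":[0,0,0]},
    {"slide":[-0.8,-0.56,-0.6],"dr":[0,0,0]}
  ]
}}

```text
t: 1.4
eef_pos: [0.3436, 0.3428, 0.3636]
eef_rot: [0.206, 0.979, 0.0, 0.0]
force: [0.8, 1.3, -0.7]
finger_gap: 0.999
grip_force: 0.0
```

{"name": "arm_command", "arguments": {
  "increments": [
    {"slide":[-0.16,-0.11,-0.04],"dr":[0,0,0]},
    {"slide":[-0.32,-0.22,-0.08],"dr":[0,0,0]},
    {"slide":[-0.48,-0.33,-0.12],"dr":[0,0,0]},
    {"slide":[-0.64,-0.44,-0.16],"dr":[0,0,0]},
    {"slide":[-0.8,-0.56,-0.2],"dr":[0,0,0]}
  ]
}}

```text
t: 1.9
eef_pos: [0.4697, 0.1345, 0.4128]
eef_rot: [0.206, 0.978, 0.0, 0.0]
force: [0.5, 1.2, -0.0]
finger_gap: 1.001
grip_force: 0.0
```

```bash
python3 - <<'E'
from h import *
o=env.get_obs(); print(np.round(o['eef_pos'],4),np.round(o['eef_rot'],4),o['t'])
im,i=snap('wrist','w0')
print('cam',np.round(-np.array(i['R']).T@np.array(i['t']),3),np.round(i['R'],2).tolist(),np.round(i['camera_matrix'],0).tolist())
for q in ['cap','locking_ring','transmitter','tab_a','post_top']:
    for d in env.look_for('wrist',q)[:3]:
        print(q,round(d['confidence'],2),np.round(w(i,d['at']),3),np.round(px(i,w(i,d['at']))))
E
```

```text
[0.4697 0.1345 0.4128] [2.063e-01 9.785e-01 3.000e-04 4.000e-04] 1.9
cam [0.406 0.163 0.556] [[0.4, 0.92, 0.0], [0.88, -0.39, 0.28], [0.25, -0.11, -0.96]] [[331.0, 0.0, 322.0], [0.0, 331.0, 242.0], [0.0, 0.0, 1.0]]
cap 0.88 [0.592 0.367 0.029] [485. 204.]
cap 0.82 [0.484 0.112 0.222] [308. 238.]
cap 0.81 [0.429 0.328 0.032] [430. 116.]
transmitter 0.76 [0.463 0.13  0.02 ] [317. 189.]
tab_a 0.62 [0.572 0.363 0.019] [476. 193.]
tab_a 0.5 [0.405 0.32  0.036] [420. 101.]
tab_a 0.46 [0.476 0.138 0.221] [327. 222.]
post_top 0.91 [ 0.498 -0.111  0.019] [198. 265.]
post_top 0.68 [0.483 0.112 0.219] [306. 237.]
```

View pics/w0.png

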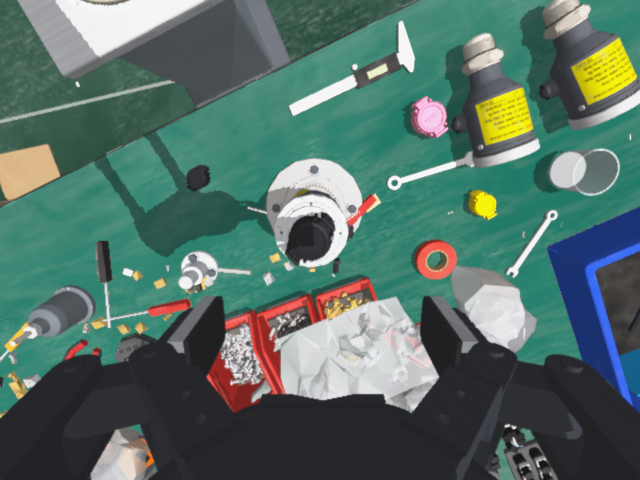

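The wrist view shows the black cap on the white lid at (310,238), the post at (198,265), and the pink and yellow caps at (430,116) and (483,204). I'll enlarge the cap to confirm it and read the tab direction.

```bash
python3 - <<'E'
import cv2,numpy as np
a=cv2.imread('pics/w0.png')[180:280,255:365]; b=cv2.imread('pics/w0.png')[240:310,160:250]
g=lambda x,s:(255*(cv2.resize(x,None,fx=s,fy=s,interpolation=cv2.INTER_CUBIC)/255.)**0.45).astype(np.uint8)
A=g(a,5);B=g(b,2.7); c=np.zeros((500,800,3),np.uint8); c[:500,:550]=A; c[:B.shape[0],550:550+B.shape[1]]=B[:,:250]
cv2.imwrite('pics/c0.png',c)
E
```

```text
(no output)
```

View pics/c0.png

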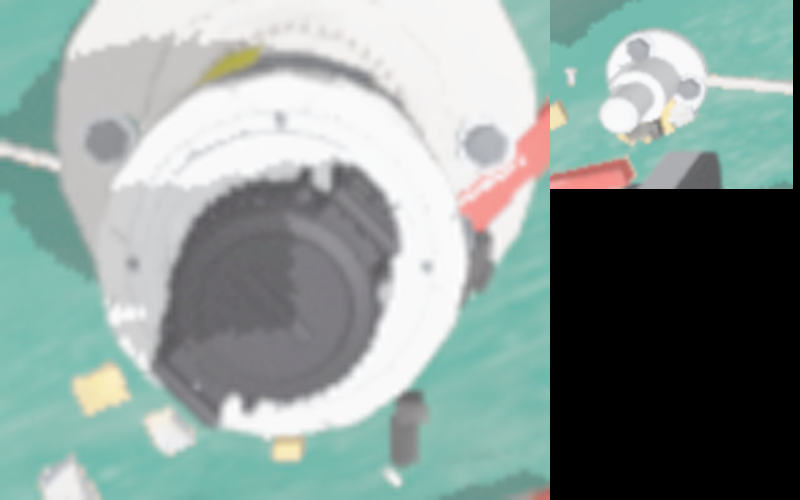

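The crop confirms the large black cap on the transmitter. Its tabs show at about wrist (328,221) and (293,258), with the top disc centred at (310,241). Next I'll work out the tab yaw and the alignment move.

```bash
cat > al.py <<'E'
from h import *
def plan(X,tooly_deg,o=None):
    """slide/dr in tool units to bring TCP to X, tool y axis to given world angle (mod 180)"""
    o=o or env.get_obs(); R=Rn.from_quat(o['eef_rot'])
    s=R.inv().apply(np.array(X)-o['eef_pos'])/0.25
    y=R.apply([0,1,0]); a=np.degrees(np.arctan2(y[1],y[0]))
    best=((tooly_deg-a+90)%180)-90
    yt=np.radians(a+best); Yt=np.array([np.cos(yt),np.sin(yt),0]);Zt=np.array([0,0,-1.]);Xt=np.cross(Yt,Zt)
    T=Rn.from_matrix(np.stack([Xt,Yt,Zt],1)); dr=np.degrees((R.inv()*T).as_rotvec())/30
    print('slide',np.round(s,4),'dr',np.round(dr,4),'turn deg',round(best,2),'tooly',round(a,2),'q6',round(o['qpos'][5],3))
E
python3 - <<'E'
from al import *
i=env.camera_info('wrist')
P=lambda u,v:ray(i,(255+u/5,180+v/5),0.222)
for n,p in dict(ctr=(272,308),ll0=(155,360),ll1=(215,425),ur_i0=(315,190),ur_i1=(385,260),ur_o0=(345,165),ur_o1=(400,240)).items(): print(n,np.round(P(*p),4))
d=P(215,425)-P(155,360); print('edge ang',np.degrees(np.arctan2(d[1],d[0])))
d=P(385,260)-P(315,190); print('edge ang',np.degrees(np.arctan2(d[1],d[0])))
d=P(372,215)-P(188,390); print('axis ang',np.degrees(np.arctan2(d[1],d[0])),np.linalg.norm(d))
# post in w0 : pin top circle at crop (617-550,112)/2.7
print('post',np.round(ray(i,(160+67/2.7,240+112/2.7),0.072),4))
E
```

```text
ctr [0.486  0.1153 0.222 ]
ll0 [0.4864 0.0879 0.222 ]
ll1 [0.5048 0.0934 0.222 ]
ur_i0 [0.4666 0.1338 0.222 ]
ur_i1 [0.486  0.1411 0.222 ]
ur_o0 [0.4643 0.1415 0.222 ]
ur_o1 [0.4833 0.1456 0.222 ]
edge ang 16.59111878553519
edge ang 20.601495774646903
axis ang 110.61498658087385 0.054438674631825355
post [ 0.5029 -0.1136  0.072 ]
```

```bash
python3 - <<'E'
from al import *
plan((0.485,0.114,0.29),110)
E
```

```text
slide [-0.0982 -0.057   0.4878] dr [ 1.3000e-03 -1.5000e-03 -1.4595e+00] turn deg 43.79 tooly 66.21 q6 -1.015
```

{"name": "arm_command", "arguments": {
  "increments": [
    {"slide":[-0.03,-0.02,0.12],"dr":[0,0,0.25]},
    {"slide":[-0.06,-0.04,0.24],"dr":[0,0,0.5]},
    {"slide":[-0.1,-0.057,0.36],"dr":[0,0,0.75]},
    {"slide":[-0.1,-0.057,0.48],"dr":[0,0,1.0]}
  ]
}}

```text
t: 2.6
eef_pos: [0.4858, 0.1141, 0.2909]
eef_rot: [0.454, 0.891, 0.0, 0.0]
force: [-0.2, -0.2, -0.4]
finger_gap: 1.004
grip_force: 0.0
```

{"name": "arm_command", "arguments": {
  "increments": [
    {"slide":[0,0,0],"dr":[0,0,0.25]},
    {"slide":[0,0,0],"dr":[0,0,0.5]},
    {"slide":[0,0,0],"dr":[0,0,0.75]},
    {"slide":[0,0,0],"dr":[0,0,1.0]}
  ]
}}

```text
t: 3.0
eef_pos: [0.485, 0.115, 0.292]
eef_rot: [0.669, 0.743, -0.0, -0.0]
force: [-0.3, -0.1, 0.1]
finger_gap: 0.999
grip_force: 0.0
```

{"name": "arm_command", "arguments": {
  "increments": [
    {"slide":[0,0,0],"dr":[0,0,0.25]},
    {"slide":[0,0,0],"dr":[0,0,0.5]},
    {"slide":[0,0,0],"dr":[0,0,0.75]},
    {"slide":[0,0,0],"dr":[0,0,1.0]}
  ]
}}

```text
t: 3.4
eef_pos: [0.485, 0.115, 0.2921]
eef_rot: [0.838, 0.545, -0.0, -0.0]
force: [0.2, -1.0, 0.9]
finger_gap: 1.001
grip_force: 0.0
```

{"name": "arm_command", "arguments": {
  "increments": [
    {"slide":[0,0,0],"dr":[0,0,0.25]},
    {"slide":[0,0,0],"dr":[0,0,0.5]},
    {"slide":[0,0,0],"dr":[0,0,0.75]},
    {"slide":[0,0,0],"dr":[0,0,1.0]}
  ]
}}

```text
t: 3.8
eef_pos: [0.485, 0.115, 0.2921]
eef_rot: [0.951, 0.31, -0.0, -0.0]
force: [-0.7, 0.2, 0.5]
finger_gap: 0.996
grip_force: 0.0
```

{"name": "arm_command", "arguments": {
  "increments": [
    {"slide":[0,0,0],"dr":[0,0,0.27]},
    {"slide":[0,0,0],"dr":[0,0,0.54]},
    {"slide":[0,0,0],"dr":[0,0,0.54]}
  ]
}}

```text
t: 4.1
eef_pos: [0.4851, 0.1148, 0.2921]
eef_rot: [0.985, 0.175, -0.0, -0.0]
force: [0.1, -0.0, 0.4]
finger_gap: 1.005
grip_force: 0.0
```

```bash
python3 - <<'E'
from al import *
plan((0.485,0.114,0.29),110)
im,i=snap('wrist','w1')
for q in ['cap','tab_a','locking_ring']:
    for d in env.look_for('wrist',q)[:3]:
        print(q,round(d['confidence'],2),np.round(w(i,d['at']),4),np.round(px(i,w(i,d['at']))))
c=px(i,(0.485,0.114,0.222)); print(c, env.get_obs()['eef_pos'])
u,v=int(c[0])-70,int(c[1])-60; print(u,v)
a=im[v:v+120,u:u+140,::-1]
A=(255*(cv2.resize(a,None,fx=5,fy=5,interpolation=cv2.INTER_CUBIC)/255.)**0.45).astype(np.uint8); cv2.imwrite('pics/c1.png',A)
E
```

```text
slide [-0.0016  0.0028  0.0085] dr [-0.001   0.0003  0.0055] turn deg -0.17 tooly -69.83 q6 1.311
cap 0.9 [0.4316 0.3245 0.0359] [144. 189.]
cap 0.84 [0.4905 0.1127 0.2187] [329. 248.]
cap 0.74 [0.5948 0.3621 0.0266] [145.  35.]
tab_a 0.72 [0.4955 0.0875 0.216 ] [365. 252.]
tab_a 0.71 [0.5735 0.3631 0.0213] [143.  57.]
tab_a 0.7 [0.4569 0.3342 0.0328] [142. 166.]
locking_ring 0.87 [0.5155 0.1223 0.1162] [327. 190.]
locking_ring 0.41 [ 0.5056 -0.1076  0.0188] [487. 249.]
[324.12842196 255.88508482] [0.48568322 0.11380077 0.2921655 ]
254 195
```

View pics/c1.png

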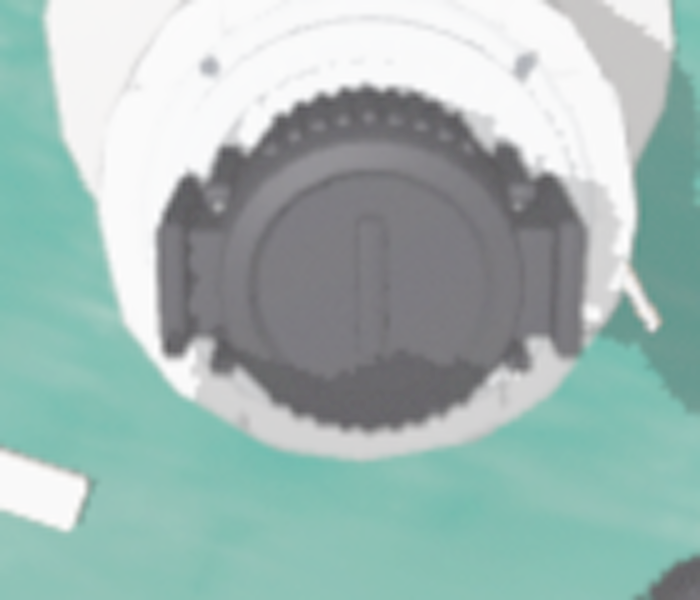

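The crop shows the cap's tabs level in the image, with outer edges at wrist x of about 286 and 371 and the centre at about (328.5,252.5). The gripper yaw already matches the tabs.

```bash
python3 - <<'E'
from al import *
i=env.camera_info('wrist')
c=ray(i,(328.4,252.6),0.222); print(c)
L=ray(i,(286,252.6),.222);Rr=ray(i,(371,252.6),.222); d=L-Rr; print(np.linalg.norm(d),np.degrees(np.arctan2(d[1],d[0])))
plan((c[0],c[1],0.193),110)
E
```

```text
[0.48877609 0.11109146 0.222     ]
0.0576364341009314 110.21319919074324
slide [0.0079 0.0145 0.3967] dr [-0.0003 -0.      0.0056] turn deg -0.17 tooly -69.83 q6 1.309
```

{"name": "arm_command", "arguments": {
  "increments": [
    {"slide":[0.008,0.0145,0.1],"dr":[0,0,0]},
    {"slide":[0.008,0.0145,0.2],"dr":[0,0,0]},
    {"slide":[0.008,0.0145,0.3],"dr":[0,0,0]},
    {"slide":[0.008,0.0145,0.37],"dr":[0,0,0]},
    {"slide":[0.008,0.0145,0.408],"dr":[0,0,0]}
  ],
  "hand": 1,
  "grip_force": 25
}}

```text
t: 4.8
eef_pos: [0.4882, 0.1104, 0.1885]
eef_rot: [0.985, 0.174, -0.001, -0.0]
force: [-0.5, -0.5, -0.2]
finger_gap: 1.004
grip_force: 0.0
```

{"name": "arm_command", "arguments": {
  "increments": [
    {"slide":[0,0,0],"dr":[0,0,0]},
    {"slide":[0,0,0],"dr":[0,0,0]}
  ]
}}

```text
t: 5.0
eef_pos: [0.4897, 0.1105, 0.1908]
eef_rot: [0.985, 0.174, 0.001, 0.0]
force: [-0.2, 1.1, 0.5]
finger_gap: 1.001
grip_force: 0.0
```

```bash
cat > st.py <<'E'
from al import *
fs=[]
for k in range(1): o=env.get_obs()
print({k:np.round(o[k],4).tolist() for k in ['t','eef_pos','force','torque','finger_gap','grip_force']},'q6',round(o['qpos'][5],3))
import sys
if len(sys.argv)>1: plan(*eval(sys.argv[1]),o)
E
python3 st.py "((0.4888,0.1111,0.19),110)"
```

```text
{'t': 5.0, 'eef_pos': [0.4897, 0.1105, 0.1908], 'force': [-0.2347, 1.0695, 0.4784], 'torque': [-0.0527, 0.0151, -0.0059], 'finger_gap': 1.001, 'grip_force': 0.0} q6 1.305
slide [-0.0027 -0.0035  0.0033] dr [ 0.0004 -0.0023  0.0002] turn deg -0.01 tooly -69.99 q6 1.305
```

{"name": "arm_command", "arguments": {
  "increments": [
    {"slide":[0,0,0],"dr":[0,0,0]},
    {"slide":[0,0,0],"dr":[0,0,0]},
    {"slide":[0,0,0],"dr":[0,0,0]},
    {"slide":[0,0,0],"dr":[0,0,0]}
  ],
  "hand": 0.42,
  "grip_force": 25
}}

```text
t: 5.4
eef_pos: [0.4895, 0.1111, 0.1909]
eef_rot: [0.985, 0.173, 0.001, -0.001]
force: [-0.3, 3.6, 1.7]
finger_gap: 0.709
grip_force: 1.5
```

{"name": "arm_command", "arguments": {
  "increments": [
    {"slide":[0,0,0],"dr":[0,0,0]},
    {"slide":[0,0,0],"dr":[0,0,0]},
    {"slide":[0,0,0],"dr":[0,0,0]},
    {"slide":[0,0,0],"dr":[0,0,0]},
    {"slide":[0,0,0],"dr":[0,0,0]}
  ],
  "hand": -1,
  "grip_force": 25
}}

```text
t: 5.9
eef_pos: [0.4894, 0.1116, 0.1918]
eef_rot: [0.985, 0.173, 0.001, -0.001]
force: [-2.4, 5.1, 10.0]
finger_gap: 0.549
grip_force: 25.6
```

```bash
python3 st.py
```

```text
{'t': 5.9, 'eef_pos': [0.4894, 0.1116, 0.1918], 'force': [-2.4036, 5.1398, 10.0068], 'torque': [0.7852, 0.4572, -0.0328], 'finger_gap': 0.5486, 'grip_force': 25.5564} q6 1.305
```

{"name": "arm_command", "arguments": {
  "increments": [
    {"slide":[0,-0.0025,-0.002],"dr":[0,0,0]},
    {"slide":[0,-0.0045,-0.003],"dr":[0,0,0]},
    {"slide":[0,-0.0045,-0.003],"dr":[0,0,0]}
  ]
}}

```text
t: 6.2
eef_pos: [0.4894, 0.1116, 0.1919]
eef_rot: [0.985, 0.174, 0.001, -0.0]
force: [-1.5, 3.2, 6.0]
finger_gap: 0.546
grip_force: 25.5
```

```bash
python3 st.py
```

```text
{'t': 6.2, 'eef_pos': [0.4894, 0.1116, 0.1919], 'force': [-1.5217, 3.2255, 6.038], 'torque': [0.4413, 0.162, -0.0203], 'finger_gap': 0.5459, 'grip_force': 25.4552} q6 1.307
```

{"name": "arm_command", "arguments": {
  "increments": [
    {"slide":[0,-0.003,-0.002],"dr":[0,0,0]},
    {"slide":[0,-0.006,-0.003],"dr":[0,0,0]},
    {"slide":[0,-0.006,-0.003],"dr":[0,0,0]}
  ]
}}

```text
t: 6.5
eef_pos: [0.4893, 0.1118, 0.192]
eef_rot: [0.985, 0.174, 0.001, 0.001]
force: [3.1, -3.2, 3.3]
finger_gap: 0.553
grip_force: 25.8
```

{"name": "arm_command", "arguments": {
  "increments": [
    {"slide":[0,0,0],"dr":[0,0,-0.1]},
    {"slide":[0,0,0],"dr":[0,0,-0.2]},
    {"slide":[0,0,0],"dr":[0,0,-0.3]}
  ]
}}

```text
t: 6.8
eef_pos: [0.4889, 0.1124, 0.192]
eef_rot: [0.968, 0.251, 0.001, 0.0]
force: [1.8, -0.8, 5.0]
finger_gap: 0.548
grip_force: 26.0
```

```bash
python3 st.py
```

```text
{'t': 6.8, 'eef_pos': [0.4889, 0.1124, 0.192], 'force': [1.7616, -0.7673, 4.9903], 'torque': [-0.148, -0.1667, -0.0831], 'finger_gap': 0.5477, 'grip_force': 26.0002} q6 1.151
```

{"name": "arm_command", "arguments": {
  "increments": [
    {"slide":[0,0,0],"dr":[0,0,-0.13]},
    {"slide":[0,0,0],"dr":[0,0,-0.26]},
    {"slide":[0,0,0],"dr":[0,0,-0.39]},
    {"slide":[0,0,0],"dr":[0,0,-0.52]}
  ]
}}

```text
t: 7.2
eef_pos: [0.4884, 0.1129, 0.192]
eef_rot: [0.925, 0.38, 0.0, -0.0]
force: [1.0, 0.1, 4.6]
finger_gap: 0.543
grip_force: 26.2
```

```bash
python3 st.py
```

```text
{'t': 7.2, 'eef_pos': [0.4884, 0.1129, 0.192], 'force': [1.0159, 0.0982, 4.5577], 'torque': [0.0098, 0.0249, 0.0108], 'finger_gap': 0.5429, 'grip_force': 26.1607} q6 0.878
```

{"name": "arm_command", "arguments": {
  "increments": [
    {"slide":[0,0,0],"dr":[0,0,-0.06]},
    {"slide":[0,0,0],"dr":[0,0,-0.12]},
    {"slide":[0,0,0],"dr":[0,0,-0.18]}
  ]
}}

```text
t: 7.5
eef_pos: [0.4882, 0.113, 0.192]
eef_rot: [0.906, 0.423, 0.0, -0.0]
force: [-0.3, 0.2, 4.8]
finger_gap: 0.548
grip_force: 26.2
```

```bash
python3 st.py
```

```text
{'t': 7.5, 'eef_pos': [0.4882, 0.113, 0.192], 'force': [-0.3353, 0.1958, 4.8222], 'torque': [0.0552, 0.0517, 0.0144], 'finger_gap': 0.548, 'grip_force': 26.2043} q6 0.785
```

{"name": "arm_command", "arguments": {
  "increments": [
    {"slide":[0,0,0],"dr":[0,0,-0.05]},
    {"slide":[0,0,0],"dr":[0,0,-0.1]}
  ]
}}

```text
t: 7.7
eef_pos: [0.4882, 0.113, 0.192]
eef_rot: [0.895, 0.446, 0.0, -0.0]
force: [0.3, -0.4, 5.2]
finger_gap: 0.549
grip_force: 26.3
```

```bash
python3 st.py
```

```text
{'t': 7.7, 'eef_pos': [0.4882, 0.113, 0.192], 'force': [0.3032, -0.3789, 5.2022], 'torque': [0.0554, 0.0448, -0.0528], 'finger_gap': 0.5494, 'grip_force': 26.2746} q6 0.733
```

{"name": "arm_command", "arguments": {
  "increments": [
    {"slide":[0,0,0],"dr":[0,0,-0.05]},
    {"slide":[0,0,0],"dr":[0,0,-0.1]}
  ]
}}

```text
t: 7.9
eef_pos: [0.4881, 0.1131, 0.192]
eef_rot: [0.883, 0.47, 0.0, -0.0]
force: [0.4, 0.2, 4.5]
finger_gap: 0.549
grip_force: 26.3
```

```bash
python3 st.py
```

```text
{'t': 7.9, 'eef_pos': [0.4881, 0.1131, 0.192], 'force': [0.4383, 0.2344, 4.5445], 'torque': [0.0657, 0.0608, -0.034], 'finger_gap': 0.5491, 'grip_force': 26.2957} q6 0.681
```

Now at 36° with only rubbing torque; I'll keep going in small steps.

{"name": "arm_command", "arguments": {
  "increments": [
    {"slide":[0,0,0],"dr":[0,0,-0.05]},
    {"slide":[0,0,0],"dr":[0,0,-0.1]}
  ]
}}

```text
t: 8.1
eef_pos: [0.4881, 0.1131, 0.192]
eef_rot: [0.87, 0.493, 0.0, -0.0]
force: [-1.3, -0.7, 5.4]
finger_gap: 0.544
grip_force: 26.3
```

```bash
python3 st.py
```

```text
{'t': 8.1, 'eef_pos': [0.4881, 0.1131, 0.192], 'force': [-1.2934, -0.7454, 5.4093], 'torque': [0.0792, 0.0939, 0.0392], 'finger_gap': 0.5443, 'grip_force': 26.3146} q6 0.628
```

{"name": "arm_command", "arguments": {
  "increments": [
    {"slide":[0,0,0],"dr":[0,0,-0.05]},
    {"slide":[0,0,0],"dr":[0,0,-0.1]}
  ]
}}

```text
t: 8.3
eef_pos: [0.488, 0.1131, 0.192]
eef_rot: [0.857, 0.515, -0.0, -0.0]
force: [-1.0, 0.9, 4.9]
finger_gap: 0.547
grip_force: 26.3
```

```bash
python3 st.py
```

```text
{'t': 8.3, 'eef_pos': [0.488, 0.1131, 0.192], 'force': [-0.9987, 0.8909, 4.9379], 'torque': [0.1427, 0.0913, -0.0211], 'finger_gap': 0.5474, 'grip_force': 26.3308} q6 0.576
```

{"name": "arm_command", "arguments": {
  "increments": [
    {"slide":[0,0,0],"dr":[0,0,-0.05]},
    {"slide":[0,0,0],"dr":[0,0,-0.1]}
  ]
}}

```text
t: 8.5
eef_pos: [0.488, 0.1131, 0.192]
eef_rot: [0.843, 0.538, -0.0, -0.0]
force: [-0.7, 0.3, 5.7]
finger_gap: 0.553
grip_force: 26.3
```

```bash
python3 st.py
```

```text
{'t': 8.5, 'eef_pos': [0.488, 0.1131, 0.192], 'force': [-0.6648, 0.3136, 5.6603], 'torque': [0.0983, 0.1314, -0.0314], 'finger_gap': 0.5529, 'grip_force': 26.3451} q6 0.524
```

{"name": "arm_command", "arguments": {
  "increments": [
    {"slide":[0,0,0],"dr":[0,0,-0.05]},
    {"slide":[0,0,0],"dr":[0,0,-0.1]}
  ]
}}

```text
t: 8.7
eef_pos: [0.488, 0.1131, 0.192]
eef_rot: [0.829, 0.559, -0.0, -0.0]
force: [-1.1, -0.2, 5.6]
finger_gap: 0.554
grip_force: 26.4
```

```bash
python3 st.py
```

```text
{'t': 8.7, 'eef_pos': [0.488, 0.1131, 0.192], 'force': [-1.0581, -0.1989, 5.6046], 'torque': [0.1045, 0.0845, -0.0181], 'finger_gap': 0.5537, 'grip_force': 26.3576} q6 0.471
```

{"name": "arm_command", "arguments": {
  "increments": [
    {"slide":[0,0,0],"dr":[0,0,-0.05]},
    {"slide":[0,0,0],"dr":[0,0,-0.1]}
  ]
}}

```text
t: 8.9
eef_pos: [0.4879, 0.113, 0.192]
eef_rot: [0.814, 0.581, -0.0, -0.0]
force: [-0.7, 0.1, 5.6]
finger_gap: 0.546
grip_force: 26.4
```

```bash
python3 st.py
```

```text
{'t': 8.9, 'eef_pos': [0.4879, 0.113, 0.192], 'force': [-0.7304, 0.0823, 5.6306], 'torque': [0.0852, 0.0982, -0.0082], 'finger_gap': 0.5458, 'grip_force': 26.3691} q6 0.419
```

{"name": "arm_command", "arguments": {
  "increments": [
    {"slide":[0,0,0],"dr":[0,0,-0.05]},
    {"slide":[0,0,0],"dr":[0,0,-0.1]}
  ]
}}

```text
t: 9.1
eef_pos: [0.4879, 0.1131, 0.1919]
eef_rot: [0.798, 0.602, -0.0, -0.0]
force: [-0.1, 0.4, 5.8]
finger_gap: 0.55
grip_force: 26.4
```

```bash
python3 st.py
```

```text
{'t': 9.1, 'eef_pos': [0.4879, 0.1131, 0.1919], 'force': [-0.1195, 0.4004, 5.7887], 'torque': [0.1185, 0.1001, -0.0153], 'finger_gap': 0.5496, 'grip_force': 26.3798} q6 0.367
```

{"name": "arm_command", "arguments": {
  "increments": [
    {"slide":[0,0,0],"dr":[0,0,-0.05]},
    {"slide":[0,0,0],"dr":[0,0,-0.1]}
  ]
}}

```text
t: 9.3
eef_pos: [0.4879, 0.1131, 0.192]
eef_rot: [0.782, 0.623, -0.0, -0.0]
force: [-0.8, 0.6, 5.7]
finger_gap: 0.551
grip_force: 26.4
```

```bash
python3 st.py
```

```text
{'t': 9.3, 'eef_pos': [0.4879, 0.1131, 0.192], 'force': [-0.769, 0.5784, 5.6876], 'torque': [0.0636, 0.1474, -0.0272], 'finger_gap': 0.5507, 'grip_force': 26.3911} q6 0.314
```

{"name": "arm_command", "arguments": {
  "increments": [
    {"slide":[0,0,0],"dr":[0,0,-0.05]},
    {"slide":[0,0,0],"dr":[0,0,-0.1]}
  ]
}}

```text
t: 9.5
eef_pos: [0.4879, 0.113, 0.1919]
eef_rot: [0.766, 0.643, -0.0, -0.0]
force: [-0.6, 0.3, 5.3]
finger_gap: 0.547
grip_force: 26.4
```

```bash
python3 st.py
```

```text
{'t': 9.5, 'eef_pos': [0.4879, 0.113, 0.1919], 'force': [-0.5688, 0.2579, 5.3153], 'torque': [0.0556, 0.1418, -0.0923], 'finger_gap': 0.5467, 'grip_force': 26.399} q6 0.262
```

{"name": "arm_command", "arguments": {
  "increments": [
    {"slide":[0,0,0],"dr":[0,0,-0.04]},
    {"slide":[0,0,0],"dr":[0,0,-0.08]}
  ]
}}

```text
t: 9.7
eef_pos: [0.4879, 0.113, 0.192]
eef_rot: [0.752, 0.659, -0.0, -0.0]
force: [-1.0, -0.1, 6.6]
finger_gap: 0.55
grip_force: 26.4
```

```bash
python3 st.py
```

```text
{'t': 9.7, 'eef_pos': [0.4879, 0.113, 0.192], 'force': [-0.9563, -0.0927, 6.5693], 'torque': [0.0413, 0.0929, -0.0316], 'finger_gap': 0.5499, 'grip_force': 26.405} q6 0.22
```

{"name": "arm_command", "arguments": {
  "increments": [
    {"slide":[0,0,0],"dr":[0,0,-0.05]},
    {"slide":[0,0,0],"dr":[0,0,-0.1]}
  ]
}}

```text
t: 9.9
eef_pos: [0.4879, 0.113, 0.192]
eef_rot: [0.735, 0.678, -0.0, -0.0]
force: [-0.3, 0.3, 5.9]
finger_gap: 0.55
grip_force: 26.4
```

```bash
python3 st.py
```

```text
{'t': 9.9, 'eef_pos': [0.4879, 0.113, 0.192], 'force': [-0.2508, 0.2666, 5.9426], 'torque': [0.0773, 0.1489, -0.0146], 'finger_gap': 0.5499, 'grip_force': 26.42} q6 0.168
```

{"name": "arm_command", "arguments": {
  "increments": [
    {"slide":[0,0,0],"dr":[0,0,-0.05]},
    {"slide":[0,0,0],"dr":[0,0,-0.1]}
  ]
}}

```text
t: 10.1
eef_pos: [0.4879, 0.113, 0.192]
eef_rot: [0.717, 0.697, -0.0, -0.0]
force: [-1.4, 0.3, 5.6]
finger_gap: 0.547
grip_force: 26.4
```

```bash
python3 st.py
```

```text
{'t': 10.1, 'eef_pos': [0.4879, 0.113, 0.192], 'force': [-1.3928, 0.3064, 5.5617], 'torque': [0.0875, 0.1519, -0.0595], 'finger_gap': 0.5474, 'grip_force': 26.4375} q6 0.115
```

{"name": "arm_command", "arguments": {
  "increments": [
    {"slide":[0,0,0],"dr":[0,0,-0.04]},
    {"slide":[0,0,0],"dr":[0,0,-0.08]}
  ]
}}

```text
t: 10.3
eef_pos: [0.488, 0.113, 0.192]
eef_rot: [0.702, 0.712, 0.0, -0.0]
force: [-0.3, -0.1, 6.7]
finger_gap: 0.547
grip_force: 26.4
```

```bash
python3 st.py
```

```text
{'t': 10.3, 'eef_pos': [0.488, 0.113, 0.192], 'force': [-0.3184, -0.1451, 6.7075], 'torque': [0.0408, 0.1312, 0.0103], 'finger_gap': 0.5465, 'grip_force': 26.449} q6 0.074
```

```bash
python3 - <<'E'
from h import *
im,i=snap('wrist','w2')
c=px(i,(0.488,0.113,0.21)); u,v=int(c[0])-80,int(c[1])-75; print(u,v)
a=im[max(v,0):v+125,u:u+160,::-1]
cv2.imwrite('pics/c2.png',(255*(cv2.resize(a,None,fx=4.5,fy=4.5,interpolation=cv2.INTER_CUBIC)/255.)**0.45).astype(np.uint8))
E
```

```text
241 245
```

View pics/c2.png

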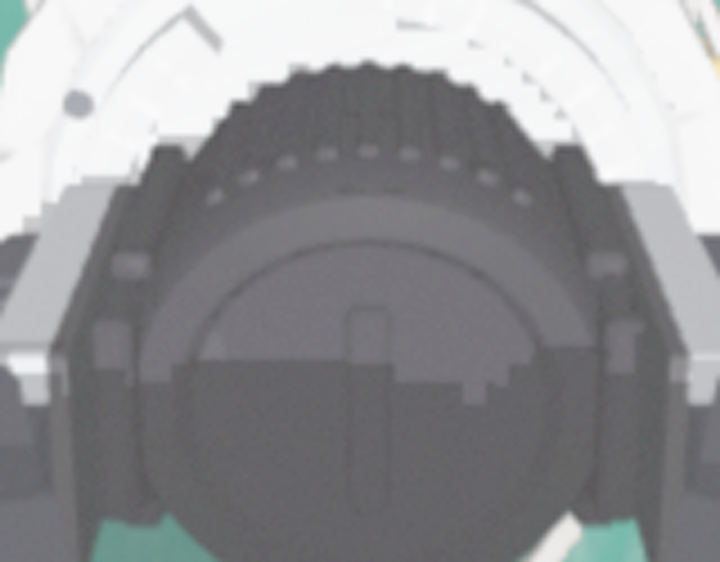

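The crop shows the cap's index groove at x=367 still square to the fingers, and the ring slot at (200,28) left behind. So the cap is turning with the gripper, and I can go on to the stop.

{"name": "arm_command", "arguments": {
  "increments": [
    {"slide":[0,0,0],"dr":[0,0,-0.04]},
    {"slide":[0,0,0],"dr":[0,0,-0.07]}
  ]
}}

```text
t: 10.55
eef_pos: [0.4879, 0.1129, 0.192]
eef_rot: [0.689, 0.725, -0.0, -0.0]
force: [0.1, 0.5, 7.0]
finger_gap: 0.548
grip_force: 26.5
```

```bash
python3 st.py
```

```text
{'t': 10.55, 'eef_pos': [0.4879, 0.1129, 0.192], 'force': [0.0569, 0.507, 7.0317], 'torque': [0.0285, 0.2162, -0.1033], 'finger_gap': 0.5484, 'grip_force': 26.5107} q6 0.037
```

{"name": "arm_command", "arguments": {
  "increments": [
    {"slide":[0,0,0],"dr":[0,0,-0.03]},
    {"slide":[0,0,0],"dr":[0,0,-0.05]}
  ]
}}

```text
t: 10.75
eef_pos: [0.4876, 0.1129, 0.1919]
eef_rot: [0.68, 0.734, -0.0, -0.001]
force: [-0.9, 0.0, 6.2]
finger_gap: 0.547
grip_force: 26.6
```

```bash
python3 st.py
```

```text
{'t': 10.75, 'eef_pos': [0.4876, 0.1129, 0.1919], 'force': [-0.8729, 0.0219, 6.1517], 'torque': [-0.0379, 0.2712, -0.1443], 'finger_gap': 0.5467, 'grip_force': 26.5781} q6 0.011
```

{"name": "arm_command", "arguments": {
  "increments": [
    {"slide":[0,0,0],"dr":[0,0,-0.02]},
    {"slide":[0,0,0],"dr":[0,0,-0.04]}
  ]
}}

```text
t: 10.95
eef_pos: [0.4876, 0.1129, 0.192]
eef_rot: [0.672, 0.741, -0.0, -0.001]
force: [-1.2, 0.2, 7.2]
finger_gap: 0.55
grip_force: 26.6
```

```bash
python3 st.py
```

```text
{'t': 10.95, 'eef_pos': [0.4876, 0.1129, 0.192], 'force': [-1.1574, 0.2094, 7.1573], 'torque': [0.0121, 0.2406, -0.3227], 'finger_gap': 0.5498, 'grip_force': 26.6041} q6 -0.009
```

The torque jumped to 0.32 N m, so that is the end stop, at about 75°. I'll ease off a little and start the lift.

{"name": "arm_command", "arguments": {
  "increments": [
    {"slide":[0,0,0],"dr":[0,0,0.02]},
    {"slide":[0,0,-0.004],"dr":[0,0,0.025]},
    {"slide":[0,0,-0.008],"dr":[0,0,0.025]},
    {"slide":[0,0,-0.012],"dr":[0,0,0.025]}
  ]
}}

```text
t: 11.35
eef_pos: [0.4876, 0.1128, 0.1937]
eef_rot: [0.677, 0.736, -0.001, -0.001]
force: [-0.4, -0.3, -3.3]
finger_gap: 0.548
grip_force: 26.3
```

```bash
python3 st.py
```

```text
{'t': 11.35, 'eef_pos': [0.4876, 0.1128, 0.1937], 'force': [-0.4083, -0.2901, -3.2857], 'torque': [0.0921, -0.0838, -0.1718], 'finger_gap': 0.5476, 'grip_force': 26.3087} q6 0.004
```

{"name": "arm_command", "arguments": {
  "increments": [
    {"slide":[0,0,-0.004],"dr":[0,0,0]},
    {"slide":[0,0,-0.008],"dr":[0,0,0]}
  ]
}}

```text
t: 11.55
eef_pos: [0.4875, 0.1128, 0.1955]
eef_rot: [0.677, 0.736, -0.001, -0.001]
force: [0.4, 1.3, -8.2]
finger_gap: 0.543
grip_force: 27.1
```

```bash
python3 st.py
```

```text
{'t': 11.55, 'eef_pos': [0.4875, 0.1128, 0.1955], 'force': [0.4173, 1.347, -8.2004], 'torque': [0.0908, -0.1602, -0.1682], 'finger_gap': 0.5433, 'grip_force': 27.1214} q6 0.004
```

{"name": "arm_command", "arguments": {
  "increments": [
    {"slide":[0,0,0.002],"dr":[0,0,-0.02]},
    {"slide":[0,0,0.002],"dr":[0,0,-0.025]},
    {"slide":[0,0,0.002],"dr":[0,0,-0.025]}
  ]
}}

```text
t: 11.85
eef_pos: [0.4876, 0.1128, 0.1958]
eef_rot: [0.672, 0.741, -0.001, -0.001]
force: [-1.7, 0.4, -5.5]
finger_gap: 0.546
grip_force: 27.8
```

```bash
python3 - <<'E'
from h import *
im,i=snap('wrist','w3')
o=env.get_obs(); print({k:np.round(o[k],4).tolist() for k in ['t','eef_pos','force','torque','finger_gap','grip_force']})
u,v=241,245
a=im[v:v+125,u:u+160,::-1]; b=cv2.imread('pics/w2.png')[v:v+125,u:u+160]
g=lambda a:(255*(cv2.resize(a,None,fx=2.5,fy=2.5,interpolation=cv2.INTER_CUBIC)/255.)**0.45).astype(np.uint8)
cv2.imwrite('pics/c3.png',np.hstack([g(b),g(a)]))
E
```

```text
{'t': 11.9, 'eef_pos': [0.4876, 0.1128, 0.1958], 'force': [-1.654, -0.001, -6.5942], 'torque': [0.0888, 0.1857, -0.2607], 'finger_gap': 0.5457, 'grip_force': 27.7239}
```

View pics/c3.png

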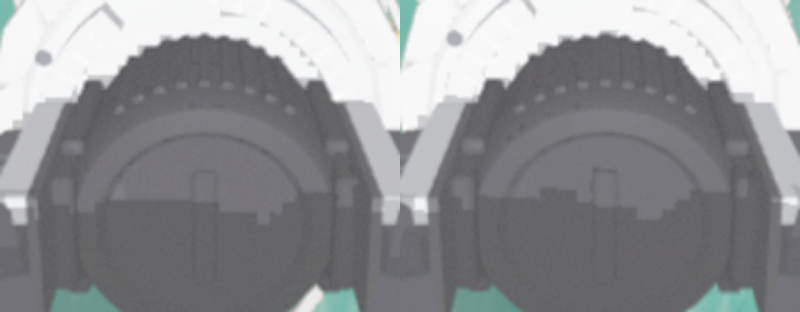

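The cap is rising with the fingers without slipping, so the downward drag looks like friction against the stop. I'll ease the turn and lift on.

{"name": "arm_command", "arguments": {
  "increments": [
    {"slide":[0,0,0],"dr":[0,0,0.02]},
    {"slide":[0,0,0],"dr":[0,0,0.04]},
    {"slide":[0,0,-0.003],"dr":[0,0,0.04]}
  ]
}}

```text
t: 12.2
eef_pos: [0.4876, 0.1127, 0.1967]
eef_rot: [0.68, 0.734, -0.001, -0.0]
force: [-1.4, 0.3, -5.2]
finger_gap: 0.542
grip_force: 27.7
```

```bash
python3 st.py
```

```text
{'t': 12.2, 'eef_pos': [0.4876, 0.1127, 0.1967], 'force': [-1.437, 0.2594, -5.2324], 'torque': [-0.0252, 0.4191, -0.1395], 'finger_gap': 0.5419, 'grip_force': 27.7293} q6 0.012
```

{"name": "arm_command", "arguments": {
  "increments": [
    {"slide":[0,0,-0.004],"dr":[0,0,0]},
    {"slide":[0,0,-0.008],"dr":[0,0,0]}
  ]
}}

```text
t: 12.4
eef_pos: [0.4877, 0.1126, 0.1989]
eef_rot: [0.68, 0.734, -0.001, -0.0]
force: [-3.5, -0.4, -4.8]
finger_gap: 0.543
grip_force: 27.9
```

```bash
python3 st.py
```

```text
{'t': 12.4, 'eef_pos': [0.4877, 0.1126, 0.1989], 'force': [-3.4907, -0.3913, -4.7756], 'torque': [-0.0771, 0.5075, -0.0823], 'finger_gap': 0.543, 'grip_force': 27.8969} q6 0.012
```

{"name": "arm_command", "arguments": {
  "increments": [
    {"slide":[0,0,-0.01],"dr":[0,0,0]},
    {"slide":[0,0,-0.02],"dr":[0,0,0]},
    {"slide":[0,0,-0.03],"dr":[0,0,0]}
  ]
}}

```text
t: 12.7
eef_pos: [0.4902, 0.113, 0.2079]
eef_rot: [0.68, 0.734, 0.002, 0.002]
force: [0.0, 0.1, -1.4]
finger_gap: 0.54
grip_force: 28.8
```

```bash
python3 st.py
```

```text
{'t': 12.7, 'eef_pos': [0.4902, 0.113, 0.2079], 'force': [0.0022, 0.1071, -1.4276], 'torque': [0.0213, -0.0233, 0.0089], 'finger_gap': 0.5398, 'grip_force': 28.8425} q6 0.012
```

The cap is free (about 1.4 N hanging). I'll raise it and carry it past the post for a closer look.

{"name": "arm_command", "arguments": {
  "increments": [
    {"slide":[0,0,-0.1],"dr":[0,0,0]},
    {"slide":[0,0,-0.2],"dr":[0,0,0]},
    {"slide":[0,0,-0.3],"dr":[0,0,0]}
  ]
}}

```text
t: 13.0
eef_pos: [0.4894, 0.1129, 0.2834]
eef_rot: [0.68, 0.734, 0.001, 0.001]
force: [0.1, 0.4, -1.0]
finger_gap: 0.546
grip_force: 28.8
```

{"name": "arm_command", "arguments": {
  "increments": [
    {"slide":[-0.12,0.04,0],"dr":[0,0,0]},
    {"slide":[-0.24,0.04,0],"dr":[0,0,0]},
    {"slide":[-0.36,0.04,0],"dr":[0,0,0]},
    {"slide":[-0.48,0.04,0],"dr":[0,0,0]},
    {"slide":[-0.6,0.04,0],"dr":[0,0,0]}
  ]
}}

```text
t: 13.5
eef_pos: [0.5109, -0.0374, 0.2826]
eef_rot: [0.679, 0.734, 0.001, 0.002]
force: [1.0, 0.7, -1.7]
finger_gap: 0.542
grip_force: 28.9
```

{"name": "arm_command", "arguments": {
  "increments": [
    {"slide":[-0.12,0,0],"dr":[0,0,0]},
    {"slide":[-0.24,0,0.08],"dr":[0,0,0]},
    {"slide":[-0.36,0,0.16],"dr":[0,0,0]},
    {"slide":[-0.48,0,0.24],"dr":[0,0,0]},
    {"slide":[-0.56,0,0.32],"dr":[0,0,0]}
  ]
}}

```text
t: 14.0
eef_pos: [0.5219, -0.1784, 0.2018]
eef_rot: [0.68, 0.733, 0.0, 0.002]
force: [-0.1, 0.5, -2.2]
finger_gap: 0.544
grip_force: 28.9
```

{"name": "arm_command", "arguments": {
  "increments": [
    {"slide":[0,0,0],"dr":[0,0,0]},
    {"slide":[0,0,0],"dr":[0,0,0]}
  ]
}}

```text
t: 14.2
eef_pos: [0.521, -0.1758, 0.2019]
eef_rot: [0.68, 0.733, 0.001, 0.0]
force: [0.2, 0.8, -1.6]
finger_gap: 0.546
grip_force: 28.8
```

```bash
python3 st.py && python3 - <<'E'
from h import *
im,i=snap('wrist','w4')
for d in env.look_for('wrist','post_top')[:3]: print(round(d['confidence'],2),np.round(w(i,d['at']),4),np.round(px(i,w(i,d['at']))))
print(px(i,(0.503,-0.114,0.072)))
E
```

```text
{'t': 14.2, 'eef_pos': [0.521, -0.1758, 0.2019], 'force': [0.1548, 0.8054, -1.5727], 'torque': [-0.01, -0.0009, -0.0258], 'finger_gap': 0.5457, 'grip_force': 28.8344} q6 -0.528
0.55 [ 0.5023 -0.1175  0.0117] [307. 159.]
0.4 [ 0.5995 -0.3382  0.0153] [379. 362.]
[305.01292826 157.36651897]
```

View pics/w4.png

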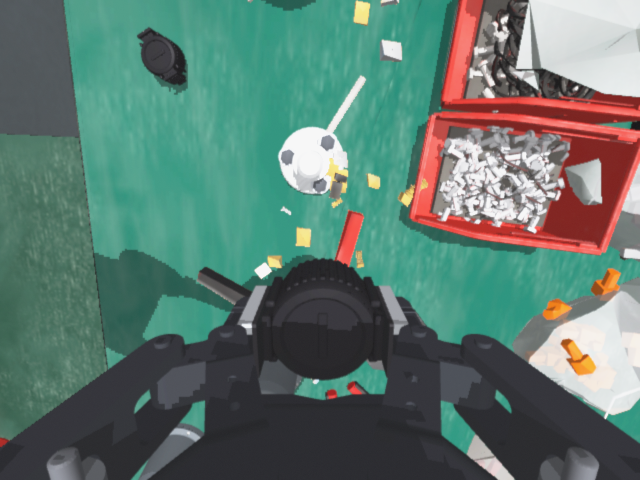

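Wrist view: the post's foot is at about (312,160), its pin at about (312,166), and the held cap's top disc at about (322,330). I'll crop the post for its pin edge.

```bash
python3 - <<'E'
from h import *
i=env.camera_info('wrist'); o=env.get_obs()
im=cv2.imread('pics/w4.png')
a=im[120:200,270:355]; s=7
A=(255*np.clip((cv2.resize(a,None,fx=s,fy=s,interpolation=cv2.INTER_CUBIC)/255.-0.35)/0.65,0,1)**1.5).astype(np.uint8)
b=im[250:390,240:400]; B=(255*(cv2.resize(b,None,fx=1.25,fy=1.25,interpolation=cv2.INTER_CUBIC)/255.)**0.45).astype(np.uint8)
c=np.zeros((560,800,3),np.uint8); c[:560,:595]=A; c[:B.shape[0],597:597+B.shape[1]]=B
cv2.imwrite('pics/c4.png',c)
Tz=Rn.from_quat(o['eef_rot']).apply([0,0,1])
print('tool axis at cap top px',px(i,o['eef_pos']-Tz*0.0285), px(i,o['eef_pos']))
E
```

```text
tool axis at cap top px [321.39740576 334.21778506] [321.54030235 301.71279724]
```

View pics/c4.png

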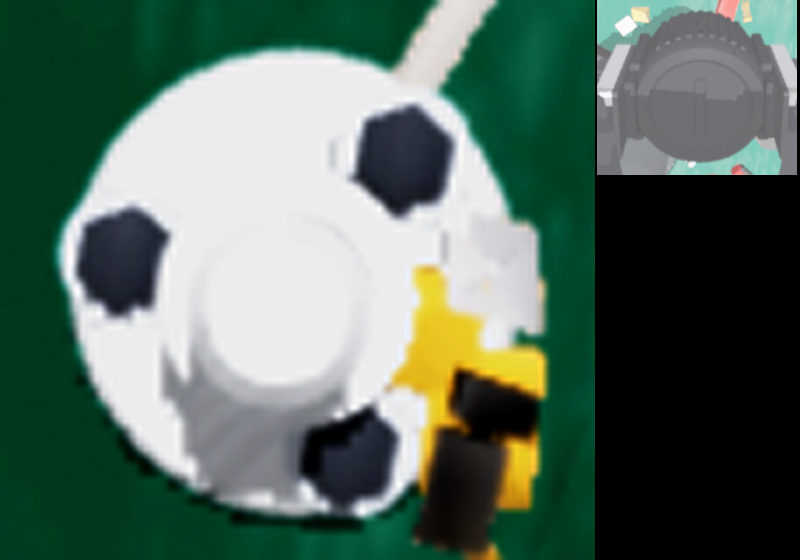

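```bash
python3 - <<'E'
from al import *
i=env.camera_info('wrist'); c=ray(i,(309.9,164.0),0.0715); print(c)
plan((c[0],c[1],0.09),3.7)
E
```

```text
[ 0.50764875 -0.11837694  0.0715    ]
slide [ 0.2309 -0.0385  0.4511] dr [0.0053 0.0014 0.0237] turn deg -0.71 tooly 4.41 q6 -0.528
```

{"name": "arm_command", "arguments": {
  "increments": [
    {"slide":[0.02,-0.02,0.1],"dr":[0,0,0]},
    {"slide":[0.05,-0.038,0.2],"dr":[0,0,0]},
    {"slide":[0.05,-0.038,0.3],"dr":[0,0,0]},
    {"slide":[0.05,-0.038,0.33],"dr":[0,0,0]},
    {"slide":[0.05,-0.038,0.33],"dr":[0,0,0]}
  ]
}}

```text
t: 14.8
eef_pos: [0.5101, -0.1631, 0.1191]
eef_rot: [0.679, 0.734, 0.0, -0.0]
force: [0.7, 0.6, -0.5]
finger_gap: 0.549
grip_force: 28.8
```

{"name": "arm_command", "arguments": {
  "increments": [
    {"slide":[0,0,0],"dr":[0,0,0]},
    {"slide":[0,0,0],"dr":[0,0,0]}
  ]
}}

```text
t: 15.0
eef_pos: [0.5113, -0.1643, 0.1205]
eef_rot: [0.679, 0.734, 0.001, 0.002]
force: [0.3, 0.4, -1.5]
finger_gap: 0.539
grip_force: 28.8
```

```bash
python3 st.py && python3 - <<'E'
from h import *
im,i=snap('wrist','w5'); im=im[:,:,::-1]
c=px(i,(0.5076,-0.1184,0.072)); print(c)
u,v=int(c[0])-50,int(c[1])-45
a=im[v:v+90,u:u+100]; s=6; print(u,v)
A=(255*np.clip((cv2.resize(a,None,fx=s,fy=s,interpolation=cv2.INTER_CUBIC)/255.-0.35)/0.65,0,1)**1.5).astype(np.uint8)
cv2.imwrite('pics/c5.png',A)
E
```

```text
{'t': 15.0, 'eef_pos': [0.5113, -0.1643, 0.1205], 'force': [0.2985, 0.4114, -1.5182], 'torque': [0.019, 0.0344, 0.0146], 'finger_gap': 0.5389, 'grip_force': 28.8351} q6 -0.517
[321.08097641 191.47669018]
271 146
```

View pics/c5.png

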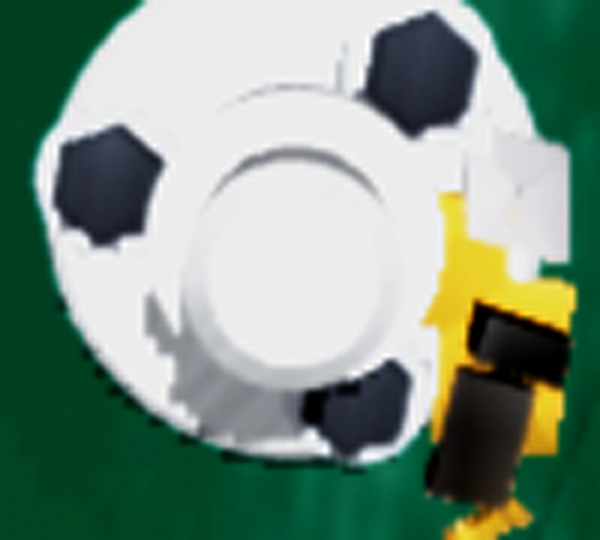

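The closer crop puts the pin top at (320.3,191.3) against a predicted (321.1,191.5), so the two measurements agree to under 1 mm.

```bash
python3 - <<'E'
from al import *
i=env.camera_info('wrist'); c=ray(i,(320.2,191.3),0.072); print(c)
plan((c[0],c[1],0.09),4.4)
E
```

```text
[ 0.50685119 -0.1182948   0.072     ]
slide [ 0.1847 -0.0032  0.1211] dr [ 0.0052  0.0027 -0.0004] turn deg 0.01 tooly 4.39 q6 -0.517
```

{"name": "arm_command", "arguments": {
  "increments": [
    {"slide":[0.1,-0.003,0],"dr":[0,0,0]},
    {"slide":[0.185,-0.003,0.04],"dr":[0,0,0]},
    {"slide":[0.185,-0.003,0.12],"dr":[0,0,0]},
    {"slide":[0.185,-0.003,0.14],"dr":[0,0,0]},
    {"slide":[0.185,-0.003,0.14],"dr":[0,0,0]}
  ]
}}

```text
t: 15.55
eef_pos: [0.5056, -0.1179, 0.0838]
eef_rot: [0.68, 0.734, -0.0, -0.0]
force: [0.1, 0.2, -1.9]
finger_gap: 0.543
grip_force: 28.8
```

{"name": "arm_command", "arguments": {
  "increments": [
    {"slide":[0,0,0],"dr":[0,0,0]},
    {"slide":[0,0,0],"dr":[0,0,0]}
  ]
}}

```text
t: 15.75
eef_pos: [0.5065, -0.1185, 0.0848]
eef_rot: [0.68, 0.733, 0.0, 0.001]
force: [1.0, 0.4, -1.4]
finger_gap: 0.543
grip_force: 28.8
```

```bash
python3 st.py "((0.5069,-0.1183,0.07),4.4)"
```

```text
{'t': 15.75, 'eef_pos': [0.5065, -0.1185, 0.0848], 'force': [0.9644, 0.4321, -1.3886], 'torque': [0.0128, -0.0113, -0.0296], 'finger_gap': 0.5435, 'grip_force': 28.8343} q6 -0.439
slide [0.0006 0.0013 0.0592] dr [ 0.0035  0.0016 -0.002 ] turn deg 0.06 tooly 4.34 q6 -0.439
```

Aligned. I'll lower slowly: first to about 0.071, past where the lugs meet the pin's bevel.

{"name": "arm_command", "arguments": {
  "increments": [
    {"slide":[0,0,0.012],"dr":[0,0,0]},
    {"slide":[0,0,0.024],"dr":[0,0,0]},
    {"slide":[0,0,0.036],"dr":[0,0,0]},
    {"slide":[0,0,0.045],"dr":[0,0,0]},
    {"slide":[0,0,0.054],"dr":[0,0,0]}
  ]
}}

```text
t: 16.25
eef_pos: [0.5056, -0.1177, 0.0701]
eef_rot: [0.68, 0.734, -0.0, -0.0]
force: [0.0, -0.2, -2.0]
finger_gap: 0.543
grip_force: 28.8
```

```bash
python3 st.py
```

```text
{'t': 16.25, 'eef_pos': [0.5056, -0.1177, 0.0701], 'force': [0.0293, -0.2158, -2.0454], 'torque': [-0.0309, 0.0165, 0.0235], 'finger_gap': 0.5429, 'grip_force': 28.8383} q6 -0.439
```

{"name": "arm_command", "arguments": {
  "increments": [
    {"slide":[0,0,0.006],"dr":[0,0,0]},
    {"slide":[0,0,0.012],"dr":[0,0,0]},
    {"slide":[0,0,0.018],"dr":[0,0,0]},
    {"slide":[0,0,0.022],"dr":[0,0,0]}
  ]
}}

```text
t: 16.65
eef_pos: [0.5057, -0.1177, 0.0648]
eef_rot: [0.68, 0.734, 0.0, -0.0]
force: [0.2, 0.6, -0.3]
finger_gap: 0.54
grip_force: 28.8
```

```bash
python3 st.py
```

```text
{'t': 16.65, 'eef_pos': [0.5057, -0.1177, 0.0648], 'force': [0.1664, 0.6223, -0.3426], 'torque': [-0.0006, 0.0619, 0.019], 'finger_gap': 0.5397, 'grip_force': 28.8378} q6 -0.439
```

{"name": "arm_command", "arguments": {
  "increments": [
    {"slide":[0,0,0.004],"dr":[0,0,0]},
    {"slide":[0,0,0.008],"dr":[0,0,0]},
    {"slide":[0,0,0.012],"dr":[0,0,0]},
    {"slide":[0,0,0.016],"dr":[0,0,0]}
  ]
}}

```text
t: 17.05
eef_pos: [0.5057, -0.1178, 0.0608]
eef_rot: [0.68, 0.734, 0.0, 0.0]
force: [0.3, 0.5, -2.5]
finger_gap: 0.542
grip_force: 28.8
```

```bash
python3 st.py
```

```text
{'t': 17.05, 'eef_pos': [0.5057, -0.1178, 0.0608], 'force': [0.2675, 0.4561, -2.5151], 'torque': [-0.0012, -0.0096, -0.0091], 'finger_gap': 0.5421, 'grip_force': 28.8371} q6 -0.439
```

{"name": "arm_command", "arguments": {
  "increments": [
    {"slide":[0,0,0.002],"dr":[0,0,0]},
    {"slide":[0,0,0.004],"dr":[0,0,0]},
    {"slide":[0,0,0.006],"dr":[0,0,0]}
  ]
}}

```text
t: 17.35
eef_pos: [0.5057, -0.1178, 0.0594]
eef_rot: [0.68, 0.734, 0.0, 0.0]
force: [0.1, 0.2, -1.4]
finger_gap: 0.541
grip_force: 28.8
```

```bash
python3 st.py
```

```text
{'t': 17.35, 'eef_pos': [0.5057, -0.1178, 0.0594], 'force': [0.0847, 0.1781, -1.3632], 'torque': [0.0172, 0.0002, 0.012], 'finger_gap': 0.5414, 'grip_force': 28.8375} q6 -0.439
```

{"name": "arm_command", "arguments": {
  "increments": [
    {"slide":[0,0,0.002],"dr":[0,0,0]},
    {"slide":[0,0,0.004],"dr":[0,0,0]}
  ]
}}

```text
t: 17.55
eef_pos: [0.5057, -0.1178, 0.0584]
eef_rot: [0.68, 0.734, 0.0, 0.0]
force: [-0.2, -0.4, -2.0]
finger_gap: 0.549
grip_force: 28.8
```

```bash
python3 st.py
```

```text
{'t': 17.55, 'eef_pos': [0.5057, -0.1178, 0.0584], 'force': [-0.1936, -0.4318, -1.9781], 'torque': [0.0208, -0.0116, -0.0269], 'finger_gap': 0.5492, 'grip_force': 28.8375} q6 -0.439
```

{"name": "arm_command", "arguments": {
  "increments": [
    {"slide":[0,0,0.002],"dr":[0,0,0]},
    {"slide":[0,0,0.004],"dr":[0,0,0]}
  ]
}}

```text
t: 17.75
eef_pos: [0.5058, -0.1178, 0.058]
eef_rot: [0.68, 0.734, 0.0, 0.0]
force: [-2.6, 0.6, 6.8]
finger_gap: 0.544
grip_force: 31.3
```

```bash
python3 st.py
```

```text
{'t': 17.75, 'eef_pos': [0.5058, -0.1178, 0.058], 'force': [-2.5649, 0.5619, 6.8483], 'torque': [0.1119, 0.3648, -0.0024], 'finger_gap': 0.5437, 'grip_force': 31.2966} q6 -0.439
```

{"name": "arm_command", "arguments": {
  "increments": [
    {"slide":[0,0,0.002],"dr":[0,0,0]},
    {"slide":[0,0,0.003],"dr":[0,0,0]}
  ]
}}

```text
t: 17.95
eef_pos: [0.5058, -0.1178, 0.058]
eef_rot: [0.68, 0.734, 0.0, 0.0]
force: [-3.1, 1.3, 10.6]
finger_gap: 0.544
grip_force: 32.2
```

```bash
python3 st.py
```

```text
{'t': 17.95, 'eef_pos': [0.5058, -0.1178, 0.058], 'force': [-3.1115, 1.2954, 10.5938], 'torque': [0.1604, 0.5299, -0.0231], 'finger_gap': 0.5436, 'grip_force': 32.1767} q6 -0.439
```

The cap seats at TCP z 0.058, as predicted. I'll ease the push and release.

{"name": "arm_command", "arguments": {
  "increments": [
    {"slide":[0,0,-0.003],"dr":[0,0,0]},
    {"slide":[0,0,-0.003],"dr":[0,0,0]}
  ]
}}

```text
t: 18.15
eef_pos: [0.5057, -0.1178, 0.058]
eef_rot: [0.68, 0.734, 0.0, 0.0]
force: [-2.4, 0.1, 6.3]
finger_gap: 0.544
grip_force: 30.9
```

{"name": "arm_command", "arguments": {
  "increments": [
    {"slide":[0,0,-0.003],"dr":[0,0,0]},
    {"slide":[0,0,-0.003],"dr":[0,0,0]},
    {"slide":[0,0,-0.003],"dr":[0,0,0]},
    {"slide":[0,0,-0.003],"dr":[0,0,0]}
  ],
  "hand": 0.5
}}

```text
t: 18.55
eef_pos: [0.5058, -0.1178, 0.058]
eef_rot: [0.68, 0.734, 0.0, -0.0]
force: [1.0, 0.1, 0.8]
finger_gap: 0.75
grip_force: 0.0
```

{"name": "arm_command", "arguments": {
  "increments": [
    {"slide":[0,0,0],"dr":[0,0,0]},
    {"slide":[0,0,0],"dr":[0,0,0]},
    {"slide":[0,0,0],"dr":[0,0,0]},
    {"slide":[0,0,0],"dr":[0,0,0]}
  ],
  "hand": 1
}}

```text
t: 18.95
eef_pos: [0.5057, -0.1177, 0.0581]
eef_rot: [0.68, 0.734, 0.0, -0.0]
force: [0.2, -0.4, 0.6]
finger_gap: 1.0
grip_force: 0.0
```

```bash
python3 st.py "((0.5069,-0.1183,0.07),4.4)"; python3 - <<'E'
from h import *
im,i=snap('wrist','w6')
cv2.imwrite('pics/c6.png',(255*(cv2.resize(im[200:440,180:460,::-1],None,fx=2.2,fy=2.2)/255.)**0.5).astype(np.uint8))
E
```

```text
{'t': 18.95, 'eef_pos': [0.5057, -0.1177, 0.0581], 'force': [0.1622, -0.4061, 0.5555], 'torque': [0.0053, -0.0566, -0.034], 'finger_gap': 0.9997, 'grip_force': 0.0} q6 -0.439
slide [-0.0026  0.0047 -0.0475] dr [-0.     -0.0002 -0.0008] turn deg 0.02 tooly 4.38 q6 -0.439
```

View pics/c6.png

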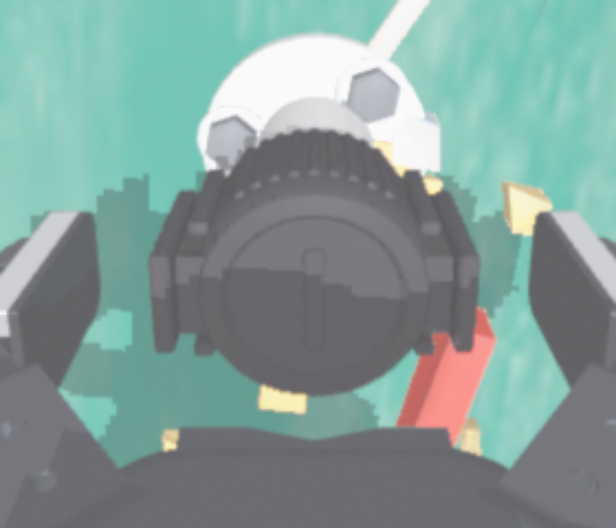

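The crop shows the cap upright on the post with both tabs sprung out and the fingers clear on both sides. I'll retreat straight up and hand in.

{"name": "arm_command", "arguments": {
  "increments": [
    {"slide":[0,0,-0.06],"dr":[0,0,0]},
    {"slide":[0,0,-0.16],"dr":[0,0,0]},
    {"slide":[0,0,-0.3],"dr":[0,0,0]},
    {"slide":[0,0,-0.46],"dr":[0,0,0]},
    {"slide":[0,0,-0.5],"dr":[0,0,0]}
  ]
}}

```text
t: 19.5
eef_pos: [0.5082, -0.1186, 0.1876]
eef_rot: [0.68, 0.734, 0.002, 0.004]
force: [1.0, -0.8, 0.5]
finger_gap: 1.001
grip_force: 0.0
```

{"name": "arm_command", "arguments": {
  "increments": [
    {"slide":[0,0,0],"dr":[0,0,0]},
    {"slide":[0,0,0],"dr":[0,0,0]}
  ]
}}

```text
t: 19.7
eef_pos: [0.5049, -0.1175, 0.1822]
eef_rot: [0.68, 0.734, -0.0, -0.001]
force: [0.1, 0.5, 0.4]
finger_gap: 0.998
grip_force: 0.0
```

```bash
python3 - <<'E'
from h import *
im,i=snap('wrist','w7')
for d in env.look_for('wrist','cap')[:3]: print(round(d['confidence'],2),np.round(w(i,d['at']),4))
print(env.close_job())
E
```

```text
0.74 [ 0.3707 -0.0363  0.0226]
0.66 [ 0.5033 -0.1184  0.0843]
0.26 [ 0.4984 -0.1023  0.0096]
the job is handed in; nothing more can be done
None
```

The cap was pinched, turned about 75° anticlockwise to its end stop, lifted off, parked upright and fully down on the post, and released; the job is handed in at about 20 s, but no verdict came back.

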